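# Let the seedling hoist down

## Task

Two small crank hoists stand on the nursery bench, both wound up. Let down the one that carries the black tray of green seedlings: lift its pawl by the red knob and keep it lifted while the crank turns back slowly under the load, until the platform is fully down, then let the pawl drop back into the ratchet wheel. Leave the hoist with the clay pots wound up.

Things in the scene. Friction and masses are not known exactly. Their poses are not given: they have to be found in the camera images.
- seed_knob (a point): Pawl knob of the seedling hoist: red ball, 30 mm across, on the end of a thin yellow arm; point: its centre, 160 mm above the table with the pawl down. x axis: level along the arm to wheel, mast and platform; z up; y across. Pinch it from above along y: free 70 mm either side. The arm hinges 150 mm along x, 20 mm higher, so the ball lifts almost straight up for 40 mm, against 1 to 5 N.
- seed_pawl (a joint): Angle of that pawl, rad: 0 dropped in the wheel, grows as the knob is lifted (0.1 per 15 mm), stop at 0.36. From about 0.15 the wheel is free: lift the knob 35 to 45 mm. Spring and weight drop it back when let go.
- seed_lift (a joint): How far the seedling platform has come down, m: 0 wound up, 0.1035 fully down on its base. With the pawl lifted the load lowers it by itself, checked by a damper, in about 6 to 11 s; with the pawl dropped the wheel catches at the next tooth (every 10 mm). Crank (60 mm radius) and wheel turn with it, clear of the knob; the green mast, 271 mm high, begins 160 mm along x from the knob.
- pots_lift (a joint): The same for the other hoist, alike in all but its load of clay pots, which stands about 0.5 m to one side: 0 wound up; it must stay so.

How it is judged:
By the outcome, as a careful person would: the job done as asked, in the order asked, and still so for the second after the job is handed in, with the robot touching nothing.
It also fails if it takes over 58 s, if anything falls off the work surface, if the arm or the gripper's body presses on something with over 40 N, if the wrist force passes 120 N, or if a joint passes its speed limit or range.

## Robot

A 6-joint arm with a two-finger parallel gripper is mounted at the origin on the work surface. World frame = base frame: x ahead of the robot, y to its left, z up, the work surface at z = 0. Lengths are in m, angles in rad, forces in N, time in s.
With the tool pointing down it reaches from about 0.35 to 0.85 m from the base axis. Payload 8.1 kg.
Tool frame: the origin (TCP) lies between the finger pads; the fingertips stand manip.tip_extent ahead of it and the grasp point (between the pads) lies 5 mm behind it (manip.tip_extent is the distance from the TCP to the fingertips, in m); z points along the fingers, y is the direction in which the jaws open and shut (so a half turn about z gives the same grasp; the last joint's range is limited). The gripper opens to 85 mm and grips with 20 to 120 N. Pads are 22 mm wide; open, the fingers measure 114 mm over their backs; the gripper's body (76 mm by 85 mm) begins 54 mm behind the grasp point. The pads swing forward as they close: fully open they stand 13 mm farther back than shut.
Start: joints at [-1.406, 0.13, 1.488, -0, 1.523, -0.085], TCP at [0.148, -0.581, 0.245] pointing down, gripper open.
Joint ranges: [-2.96, 2.96], [-0.89, 2.26], [0.02, 2.5], [-1.34, 4.48], [0, 2.73], [-2.66, 2.66]. Speed limits (rad/s): [2.39, 2.39, 2.79, 3.14, 3.14, 3.14].

## Interface

Orientations are given as [roll, pitch, yaw] about the fixed x, y, z axes, in that order (R = Rz(yaw) Ry(pitch) Rx(roll)).
In Python, from bench import manip, vision gives the robot as it stands. The module is installed in compiled form; this text tells all that it offers.
- The arm moves only by the tool apply_moves, never from a script. Its argument "targets" is a list of rows, each a list of 7 numbers: the shift along the tool's x, y, z each as a share of 120 mm, from -1 to 1, then the turn, a rotation vector about the tool's x, y, z each as a share of 180 degrees, from -1 to 1, then the gripper's target within -1 to 1 (fully open at 1, half-way at 0, shut at -1). A call has 1 to 20 rows; each row shifts and turns the commanded pose from where the row before left it, along the tool's axes as they then stand; what a row does not reach is not made up. A row lasts 1/10 s, in which the tool goes at most 50 mm and 8.59 degrees, less where a joint would pass 70% of its speed; a pose out of reach is approached as far as the arm can. A call with a number of a shift or a turn outside -1 to 1 is refused whole. A call with a gripper value outside its range is refused whole. The fingers move at their own pace and stop on an object; "grip_force" is the grip in N (left out, the last holds). Time passes only in rows, so rows that do not move let the fingers close. It gives the time, the measured TCP pose, the force and the opening at its end, in the units of the state.
- manip.get_state(): the state, without advancing time (a new reading comes with each control period).
- vision.read_camera(name): name is "scene" or "side" or "wrist"; returns a dict with "img" (420x560x3 uint8, blue, green, red), "fov_y" (degrees; the focal length in pixels is half the picture's height over the tangent of half this angle, whatever the lens; pixels are square), "cx", "cy" (the principal point, pixels), "k1" (the pictures are not rectified: a ray, as slopes to the right and down, at radius r is drawn at 1 + k1 r^2 times it, then the intrinsics apply), "rvec" (rotation vector, rad) and "tvec" (3), from world to camera coordinates, as OpenCV has them; the wrist camera has in their place "hand_eye" (4x4, takes a point from camera to tool coordinates, whose origin is the TCP and whose axes are the flange's). Camera axes: x right, y down, z forward; pixel columns grow to the right and rows downward; lengths in m; the calibration is good to about 2 mm. A picture is of the moment at which its call begins: read the wrist's pose just before it. There is no depth.
- manip.job_done(): hands the job in, once; it reports no verdict.
Trained networks look in the newest picture that a camera, given by its name, has taken for a name from the list of things; names that differ only in an ending like _2 or _b are one class to them, and where a whole thing is asked for, a point or a joint stands for the part that bears it (a point fixed in the world has none). Each returns a list of dicts, best first, with "conf" (0 to 1); they miss things now and then, are a little off and sometimes report something else, mostly with a low value. They report only what shows in the picture. A call takes as long as a camera call.
- vision.find_in(camera, thing): "extent" ([centre column, centre row, width, height] in pixels, round what is visible of it).
- vision.outline_of(camera, thing): "mask" (420x560 bool, what is visible of it) and "extent" ([centre column, centre row, width, height] in pixels, round what is visible of it).
The state is a dict: "clock": time; "joint_pos": joint angles; "qvel": joint speeds; "joint_torque": joint torques, N m; "eef_pos": TCP position; "tcp_rot": TCP orientation; "ft_force": force on the tool from outside, world axes, zero at the start; "wrist_torque": the same for the moment, N m; "gripper_width": opening from 0.0 (shut) to 1.0 (fully open).
Only numpy, scipy, OpenCV 4.12 (cv2) and the standard library are available. Lean on these libraries where they do the work, as an engineer would, in place of code of your own. Each camera call takes 0.05 s, during which the arm holds its last target. There are 200 camera calls.

## Working session

There is one attempt and no reset: what is moved stays moved. The work goes in short steps, Python scripts to look and compute and a tool call to move; the robot and the scene stay as the last step left them, time stands still between calls to the robot, and variables do not carry over. Pictures are saved under pics/ and viewed, about 8 in all and at most 12, crops included, and the job is handed in when it is done.

Besides the shell and the picture viewer there is one more tool, called after ">>>" as name([rows], argument=value, ...), one row to a line, values as JSON. apply_moves: Moves the arm, as the interface text tells. Its arguments: {"type":"object","properties":{"targets":{"type":"array","items":{"type":"array","items":{"type":"number","minimum":-1,"maximum":1}}},"grip_force":{"type":"number"}},"required":["targets"]}

```bash
mkdir -p pics; cat > h.py <<'E'
import numpy as np, cv2
from bench import manip, vision
def ray(c,uv,T=None):
    f=210/np.tan(np.radians(c["fov_y"]/2)); d=(np.array(uv,float)-[c["cx"],c["cy"]])/f
    s=d.copy()
    for _ in range(20): s=d/(1+c["k1"]*(s@s))
    v=np.array([s[0],s[1],1.])
    if "rvec" in c:
        R=cv2.Rodrigues(np.array(c["rvec"],float))[0]; return -R.T@np.array(c["tvec"],float).ravel(), R.T@v
    M=T@np.array(c["hand_eye"]); return M[:3,3], M[:3,:3]@v
def proj(c,p):
    f=210/np.tan(np.radians(c["fov_y"]/2)); R=cv2.Rodrigues(np.array(c["rvec"],float))[0]
    q=R@np.array(p)+np.array(c["tvec"],float).ravel(); s=q[:2]/q[2]; s=s*(1+c["k1"]*(s@s)); return s*f+[c["cx"],c["cy"]]
def atz(o,v,z): return o+v*(z-o[2])/v[2]
def meet(a,b):
    A=[];B=[]
    for o,v in(a,b):
        v=v/np.linalg.norm(v);P=np.eye(3)-np.outer(v,v);A.append(P);B.append(P@o)
    return np.linalg.lstsq(np.vstack(A),np.hstack(B),rcond=None)[0]
def tcp():
    from scipy.spatial.transform import Rotation as R
    s=manip.get_state();T=np.eye(4);T[:3,3]=s["eef_pos"];T[:3,:3]=R.from_euler("xyz",s["tcp_rot"]).as_matrix();return T
E
python3 - <<'E'
from h import *
print(manip.get_state(), manip.tip_extent)
for n in("scene","side"):
    c=vision.read_camera(n);cv2.imwrite(f"pics/{n}0.png",c["img"])
    for t in("seed_knob","seed_pawl","seed_lift","pots_lift"):
        for d in vision.find_in(n,t)[:3]:
            e=d["extent"];print(n,t,round(d["conf"],2),np.round(e,1),np.round(atz(*ray(c,e[:2]),.16),3))
E
```

```text
{'clock': 0.0, 'joint_pos': array([-1.40639617e+00,  1.31169716e-01,  1.48927875e+00, -2.20532424e-05,
        1.52301340e+00, -8.53751337e-02]), 'qvel': array([-4.37161115e-04, -3.69722413e-04,  2.69299928e-04, -3.49899404e-05,
        2.62339719e-03,  2.61190744e-04]), 'joint_torque': array([-2.34499981e-03, -5.69397783e+01, -5.00556099e+01, -3.09490097e-04,
        1.48916454e-02,  7.43584701e-05]), 'eef_pos': array([ 0.1482534, -0.5808495,  0.2442396]), 'tcp_rot': array([-3.13972837e+00, -1.37444307e-04,  2.49776238e-01]), 'ft_force': array([ 0.36091805, -0.34357295, -0.54412075]), 'wrist_torque': array([-0.03360917, -0.03658864, -0.01929913]), 'gripper_width': 1.0008062854399085} 0.014
scene seed_knob 0.59 [382.1 231.6  71.9  12.4] [0.547 0.244 0.16 ]
scene seed_pawl 0.76 [381.8 230.1  70.   13.2] [0.543 0.243 0.16 ]
scene seed_lift 0.71 [452.4 256.7 102.1 103. ] [0.581 0.422 0.16 ]
scene pots_lift 0.98 [260.4 225.2 108.  105.8] [ 0.589 -0.054  0.16 ]
side seed_knob 0.74 [270.6 154.1   8.1  46.8] [0.564 0.24  0.16 ]
side seed_pawl 0.63 [268.6 154.7  11.5  44.8] [0.558 0.237 0.16 ]
side seed_lift 0.56 [264.  126.8  80.7  44.8] [0.55  0.401 0.16 ]
side seed_lift 0.3 [274.1 243.3 122.9  99.6] [ 0.557 -0.103  0.16 ]
side pots_lift 0.8 [274.6 241.  124.1 100. ] [ 0.558 -0.097  0.16 ]
```

View pics/scene0.png

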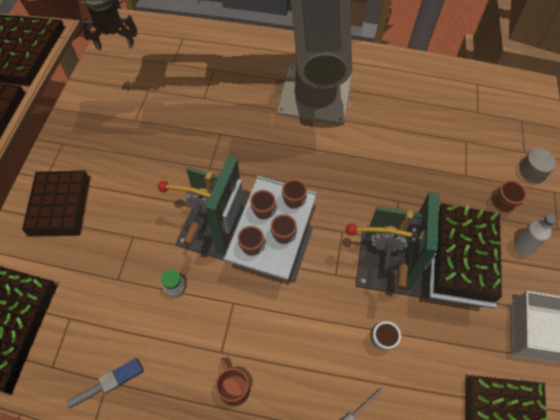

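View pics/side0.png

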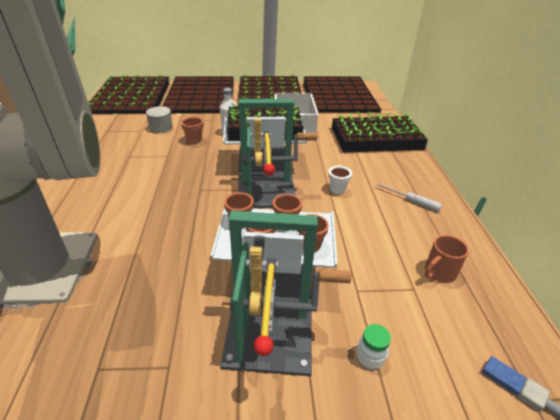

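The seedling hoist is on the right in the scene view, with its knob at (352,230). In the side view it is the far one, with its knob at (269,169). The pots hoist's knob is at (163,186) in the scene view and (263,345) in the side view.

```bash
python3 - <<'E'
from h import *
r=[]
for n,box,arm in(("scene",(335,215,365,245),(410,231)),("side",(255,158,282,182),None)):
    c=vision.read_camera(n);x0,y0,x1,y1=box
    h=cv2.cvtColor(c["img"],cv2.COLOR_BGR2HSV)[y0:y1,x0:x1].astype(int)
    m=((h[...,0]<6)|(h[...,0]>174))&(h[...,1]>190)&(h[...,2]>110)
    ys,xs=np.nonzero(m);uv=[xs.mean()+x0,ys.mean()+y0];print(n,uv,m.sum(),np.ptp(xs),np.ptp(ys))
    r.append(ray(c,uv));print(atz(*r[-1],.16))
    if n=="scene":
        # mast green extents: orientation from top bar
        for p in [(433,197),(421,277),(437,200),(428,277)]: print("mast top",atz(*ray(c,p),.271))
        print("hinge",atz(*ray(c,arm),.18))
print(meet(*r))
E
```

```text
scene [np.float64(351.54545454545456), np.float64(228.22727272727272)] 22 7 7
[0.55275355 0.16813045 0.16      ]
mast top [0.49307313 0.33785381 0.271     ]
mast top [0.69812504 0.32155261 0.271     ]
mast top [0.4992978  0.34760078 0.271     ]
mast top [0.69528927 0.33665946 0.271     ]
hinge [0.54271322 0.30860947 0.18      ]
side [np.float64(268.9074074074074), np.float64(168.35185185185185)] 54 9 7
[0.55638068 0.16978565 0.16      ]
[0.55525942 0.16751372 0.16227801]
```

>>> apply_moves([
  [0, 0, -0.125, 0, 0, -0.0467, 1],
  [0, 0, -0.125, 0, 0, -0.0467, 1],
  [0, 0, -0.125, 0, 0, -0.0467, 1],
  [0, 0, -0.125, 0, 0, -0.0467, 1],
  [0, 0, -0.125, 0, 0, -0.0467, 1],
  [0, 0, -0.125, 0, 0, -0.0467, 1],
  [0, 0, -0.125, 0, 0, -0.0467, 1],
  [0, 0, -0.125, 0, 0, -0.0467, 1],
  [0, 0, -0.125, 0, 0, -0.0467, 1],
])

```text
clock: 1.5
eef_pos: [0.1483, -0.5813, 0.381]
tcp_rot: [3.142, 0.0, 1.576]
ft_force: [-0.8, 1.2, 0.5]
gripper_width: 1.002
```

>>> apply_moves([
  [0.315, 0.1885, 0, 0, 0, 0, 1],
  [0.315, 0.1885, 0, 0, 0, 0, 1],
  [0.315, 0.1885, 0, 0, 0, 0, 1],
  [0.315, 0.1885, 0, 0, 0, 0, 1],
  [0.315, 0.1885, 0, 0, 0, 0, 1],
  [0.315, 0.1885, 0, 0, 0, 0, 1],
  [0.315, 0.1885, 0, 0, 0, 0, 1],
  [0.315, 0.1885, 0, 0, 0, 0, 1],
  [0.315, 0.1885, 0, 0, 0, 0, 1],
  [0.315, 0.1885, 0, 0, 0, 0, 1],
  [0.315, 0.1885, 0, 0, 0, 0, 1],
  [0.315, 0.1885, 0, 0, 0, 0, 1],
  [0.315, 0.1885, 0, 0, 0, 0, 1],
  [0.315, 0.1885, 0, 0, 0, 0, 1],
  [0.315, 0.1885, 0, 0, 0, 0, 1],
  [0.315, 0.1885, 0, 0, 0, 0, 1],
  [0.315, 0.1885, 0, 0, 0, 0, 1],
  [0.315, 0.1885, 0, 0, 0, 0, 1],
  [0, 0, 0, 0, 0, 0, 1],
  [0, 0, 0, 0, 0, 0, 1],
])

```text
clock: 3.5
eef_pos: [0.5559, 0.0996, 0.3796]
tcp_rot: [-3.14, 0.0, 1.572]
ft_force: [0.5, -0.2, 0.8]
gripper_width: 0.997
```

```bash
python3 - <<'E'
from h import *
T=tcp();c=vision.read_camera("wrist");cv2.imwrite("pics/w1.png",c["img"])
np.save("T1.npy",T);print(manip.get_state()["clock"],T.round(3))
h=cv2.cvtColor(c["img"],cv2.COLOR_BGR2HSV).astype(int)
m=(((h[...,0]<6)|(h[...,0]>174))&(h[...,1]>190)&(h[...,2]>110)).astype(np.uint8)
n,l,s,ce=cv2.connectedComponentsWithStats(m)
for i in range(1,n):
    if s[i,4]>40: print(s[i],ce[i].round(1),atz(*ray(c,ce[i],T),.16).round(4))
print([(d["conf"],np.round(d["extent"])) for d in vision.find_in("wrist","seed_knob")])
E
```

```text
3.55 [[-0.002  1.    -0.001  0.556]
 [ 1.     0.002 -0.     0.1  ]
 [-0.    -0.001 -1.     0.38 ]
 [ 0.     0.     0.     1.   ]]
[275 114  25  24 390] [286.9 125.6] [0.5558 0.165  0.16  ]
[(0.65, array([288.,  69.,  26., 137.]))]
```

View pics/w1.png

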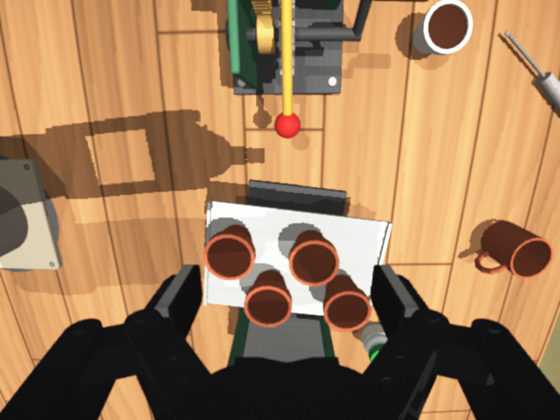

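>>> apply_moves([
  [0.275, 0, 0, 0, 0, 0, 1],
  [0.28, 0, 0, 0, 0, 0, 1],
  [0, 0, 0.2917, 0, 0, 0, 1],
  [0, 0, 0.2917, 0, 0, 0, 1],
  [0, 0, 0.2917, 0, 0, 0, 1],
  [0, 0, 0.2917, 0, 0, 0, 1],
  [0, 0, 0.2917, 0, 0, 0, 1],
  [0, 0, 0.1433, 0, 0, 0, 1],
  [0, 0, 0.1433, 0, 0, 0, 1],
  [0, 0, 0.1433, 0, 0, 0, 1],
  [0, 0, 0, 0, 0, 0, 1],
  [0, 0, 0, 0, 0, 0, 1],
], grip_force=35)

```text
clock: 4.8
eef_pos: [0.556, 0.1644, 0.1544]
tcp_rot: [3.141, 0.0, 1.569]
ft_force: [0.6, 0.4, 0.8]
gripper_width: 0.999
```

```bash
python3 - <<'E'
from h import *
a=vision.read_camera("wrist")["img"];b=vision.read_camera("side");
x,y=map(int,proj(b,[.556,.167,.16]));print(x,y)
s=cv2.resize(b["img"][y-70:y+70,x-70:x+70],(420,420),interpolation=3)
cv2.imwrite("pics/g1.png",cv2.resize(np.hstack([a,s]),(800,343)))
E
```

```text
268 168
```

View pics/g1.png

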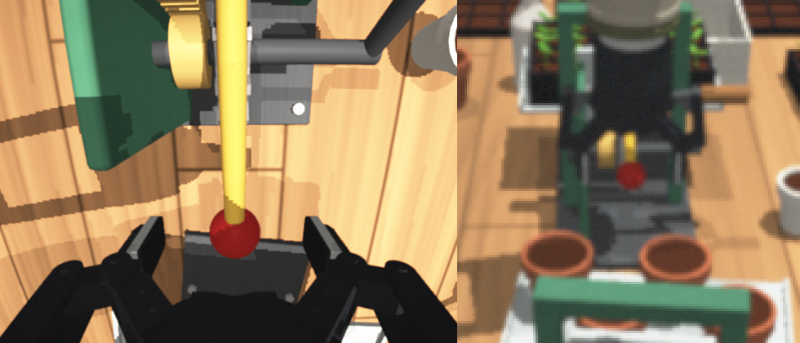

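The knob is at (235,232) in this composite, between the open pads and centred. Closing now, with a 3 mm step forward.

>>> apply_moves([
  [0.025, 0, 0.02, 0, 0, 0, 0.2],
  [0, 0, 0, 0, 0, 0, -0.1],
  [0, 0, 0, 0, 0, 0, -0.3],
  [0, 0, 0, 0, 0, 0, -0.5],
  [0, 0, 0, 0, 0, 0, -0.7],
  [0, 0, 0, 0, 0, 0, -0.8],
  [0, 0, 0, 0, 0, 0, -0.8],
  [0, 0, 0, 0, 0, 0, -0.8],
  [0, 0, 0, 0, 0, 0, -0.8],
  [0, 0, 0, 0, 0, 0, -0.8],
], grip_force=35)

```text
clock: 5.9
eef_pos: [0.5564, 0.1685, 0.1517]
tcp_rot: [3.141, -0.0, 1.57]
ft_force: [4.1, 2.1, 2.7]
gripper_width: 0.326
```

Gripped at about 28 mm opening, which fits the ball. Lifting 40 mm.

>>> apply_moves([
  [0, 0, -0.0333, 0, 0, 0, -0.8],
  [0, 0, -0.0333, 0, 0, 0, -0.8],
  [0, 0, -0.0333, 0, 0, 0, -0.8],
  [0, 0, -0.0333, 0, 0, 0, -0.8],
  [0, 0, -0.0333, 0, 0, 0, -0.8],
  [0, 0, -0.0333, 0, 0, 0, -0.8],
  [0, 0, -0.0333, 0, 0, 0, -0.8],
  [0, 0, -0.0333, 0, 0, 0, -0.8],
  [0, 0, -0.0333, 0, 0, 0, -0.8],
  [0, 0, -0.0333, 0, 0, 0, -0.8],
  [0, 0, 0, 0, 0, 0, -0.8],
  [0, 0, 0, 0, 0, 0, -0.8],
])

```text
clock: 7.1
eef_pos: [0.5563, 0.1683, 0.1909]
tcp_rot: [3.141, 0.0, 1.57]
ft_force: [7.4, 1.2, -2.7]
gripper_width: 0.327
```

```bash
cat > l.py <<'E'
from h import *
import sys
print(manip.get_state()["clock"])
ims=[]
for n in("scene","side"):
    c=vision.read_camera(n)
    for t in("seed_lift","pots_lift"):
        for d in vision.outline_of(n,t)[:1]: print(n,t,round(d["conf"],2),np.round(d["extent"],1))
    ims.append(c["img"])
a=cv2.resize(ims[0][170:330,320:520],(500,400),interpolation=3);b=cv2.resize(ims[1][80:240,200:320],(300,400),interpolation=3)
cv2.imwrite(sys.argv[1],np.hstack([a,b]))
E
python3 l.py pics/l1.png
```

```text
7.1
scene seed_lift 0.77 [449.8 257.9 102.9 107.4]
scene pots_lift 0.59 [259.3 226.6 107.6 105.5]
side seed_lift 0.58 [265.8 127.2  84.   39.8]
side pots_lift 0.91 [274.4 242.8 123.3  96.9]
```

View pics/l1.png

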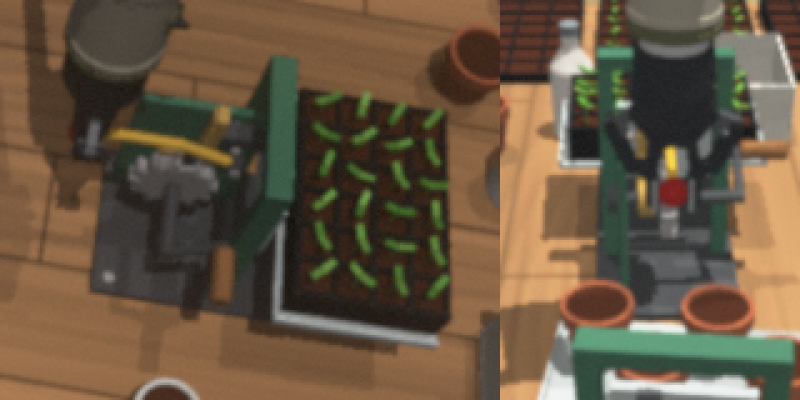

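The pawl arm is up, with the knob in the fingers at (673,190) in the composite. I'm holding to let the platform descend, with another 2 mm of lift as margin.

>>> apply_moves([
  [0, 0, -0.0167, 0, 0, 0, -0.8],
  [0, 0, 0, 0, 0, 0, -0.8],
  [0, 0, 0, 0, 0, 0, -0.8],
  [0, 0, 0, 0, 0, 0, -0.8],
  [0, 0, 0, 0, 0, 0, -0.8],
  [0, 0, 0, 0, 0, 0, -0.8],
  [0, 0, 0, 0, 0, 0, -0.8],
  [0, 0, 0, 0, 0, 0, -0.8],
  [0, 0, 0, 0, 0, 0, -0.8],
  [0, 0, 0, 0, 0, 0, -0.8],
  [0, 0, 0, 0, 0, 0, -0.8],
  [0, 0, 0, 0, 0, 0, -0.8],
  [0, 0, 0, 0, 0, 0, -0.8],
  [0, 0, 0, 0, 0, 0, -0.8],
  [0, 0, 0, 0, 0, 0, -0.8],
  [0, 0, 0, 0, 0, 0, -0.8],
  [0, 0, 0, 0, 0, 0, -0.8],
  [0, 0, 0, 0, 0, 0, -0.8],
  [0, 0, 0, 0, 0, 0, -0.8],
  [0, 0, 0, 0, 0, 0, -0.8],
])

```text
clock: 9.4
eef_pos: [0.5563, 0.1686, 0.1928]
tcp_rot: [3.141, -0.0, 1.57]
ft_force: [7.1, 2.4, -3.0]
gripper_width: 0.328
```

```bash
python3 l.py pics/l2.png
```

```text
9.4
scene seed_lift 0.86 [447.1 262.6  95.5 102.9]
scene pots_lift 0.83 [260.2 226.2 105.7 107.5]
side seed_lift 0.68 [265.6 144.1  83.   58.3]
side pots_lift 0.73 [276.  240.6 123.7  96.5]
```

>>> apply_moves([
  [0, 0, 0, 0, 0, 0, -0.8],
  [0, 0, 0, 0, 0, 0, -0.8],
  [0, 0, 0, 0, 0, 0, -0.8],
  [0, 0, 0, 0, 0, 0, -0.8],
  [0, 0, 0, 0, 0, 0, -0.8],
  [0, 0, 0, 0, 0, 0, -0.8],
  [0, 0, 0, 0, 0, 0, -0.8],
  [0, 0, 0, 0, 0, 0, -0.8],
  [0, 0, 0, 0, 0, 0, -0.8],
  [0, 0, 0, 0, 0, 0, -0.8],
  [0, 0, 0, 0, 0, 0, -0.8],
  [0, 0, 0, 0, 0, 0, -0.8],
  [0, 0, 0, 0, 0, 0, -0.8],
  [0, 0, 0, 0, 0, 0, -0.8],
  [0, 0, 0, 0, 0, 0, -0.8],
  [0, 0, 0, 0, 0, 0, -0.8],
  [0, 0, 0, 0, 0, 0, -0.8],
  [0, 0, 0, 0, 0, 0, -0.8],
  [0, 0, 0, 0, 0, 0, -0.8],
  [0, 0, 0, 0, 0, 0, -0.8],
])

```text
clock: 11.7
eef_pos: [0.5562, 0.1686, 0.1927]
tcp_rot: [3.141, -0.0, 1.57]
ft_force: [6.1, 2.6, -2.0]
gripper_width: 0.325
```

>>> apply_moves([
  [0, 0, 0, 0, 0, 0, -0.8],
  [0, 0, 0, 0, 0, 0, -0.8],
  [0, 0, 0, 0, 0, 0, -0.8],
  [0, 0, 0, 0, 0, 0, -0.8],
  [0, 0, 0, 0, 0, 0, -0.8],
  [0, 0, 0, 0, 0, 0, -0.8],
  [0, 0, 0, 0, 0, 0, -0.8],
  [0, 0, 0, 0, 0, 0, -0.8],
  [0, 0, 0, 0, 0, 0, -0.8],
  [0, 0, 0, 0, 0, 0, -0.8],
  [0, 0, 0, 0, 0, 0, -0.8],
  [0, 0, 0, 0, 0, 0, -0.8],
  [0, 0, 0, 0, 0, 0, -0.8],
  [0, 0, 0, 0, 0, 0, -0.8],
  [0, 0, 0, 0, 0, 0, -0.8],
  [0, 0, 0, 0, 0, 0, -0.8],
  [0, 0, 0, 0, 0, 0, -0.8],
  [0, 0, 0, 0, 0, 0, -0.8],
  [0, 0, 0, 0, 0, 0, -0.8],
  [0, 0, 0, 0, 0, 0, -0.8],
])

```text
clock: 13.7
eef_pos: [0.5563, 0.1685, 0.1927]
tcp_rot: [3.141, -0.0, 1.57]
ft_force: [7.3, 2.6, -3.6]
gripper_width: 0.332
```

>>> apply_moves([
  [0, 0, 0, 0, 0, 0, -0.8],
  [0, 0, 0, 0, 0, 0, -0.8],
  [0, 0, 0, 0, 0, 0, -0.8],
  [0, 0, 0, 0, 0, 0, -0.8],
  [0, 0, 0, 0, 0, 0, -0.8],
  [0, 0, 0, 0, 0, 0, -0.8],
  [0, 0, 0, 0, 0, 0, -0.8],
  [0, 0, 0, 0, 0, 0, -0.8],
  [0, 0, 0, 0, 0, 0, -0.8],
  [0, 0, 0, 0, 0, 0, -0.8],
  [0, 0, 0, 0, 0, 0, -0.8],
  [0, 0, 0, 0, 0, 0, -0.8],
  [0, 0, 0, 0, 0, 0, -0.8],
  [0, 0, 0, 0, 0, 0, -0.8],
  [0, 0, 0, 0, 0, 0, -0.8],
  [0, 0, 0, 0, 0, 0, -0.8],
  [0, 0, 0, 0, 0, 0, -0.8],
  [0, 0, 0, 0, 0, 0, -0.8],
  [0, 0, 0, 0, 0, 0, -0.8],
  [0, 0, 0, 0, 0, 0, -0.8],
])

```text
clock: 15.7
eef_pos: [0.5563, 0.1686, 0.1928]
tcp_rot: [3.141, -0.0, 1.57]
ft_force: [6.7, 2.1, -1.8]
gripper_width: 0.328
```

```bash
python3 l.py pics/l3.png
```

```text
15.7
scene seed_lift 0.91 [439.4 271.1  93.3  99.3]
scene pots_lift 0.56 [259.9 225.9 111.3 103.9]
side pots_lift 0.58 [275.4 244.  125.8  97.7]
```

>>> apply_moves([
  [0, 0, 0, 0, 0, 0, -0.8],
  [0, 0, 0, 0, 0, 0, -0.8],
  [0, 0, 0, 0, 0, 0, -0.8],
  [0, 0, 0, 0, 0, 0, -0.8],
  [0, 0, 0, 0, 0, 0, -0.8],
  [0, 0, 0, 0, 0, 0, -0.8],
  [0, 0, 0, 0, 0, 0, -0.8],
  [0, 0, 0, 0, 0, 0, -0.8],
  [0, 0, 0, 0, 0, 0, -0.8],
  [0, 0, 0, 0, 0, 0, -0.8],
  [0, 0, 0, 0, 0, 0, -0.8],
  [0, 0, 0, 0, 0, 0, -0.8],
  [0, 0, 0, 0, 0, 0, -0.8],
  [0, 0, 0, 0, 0, 0, -0.8],
  [0, 0, 0, 0, 0, 0, -0.8],
  [0, 0, 0, 0, 0, 0, -0.8],
  [0, 0, 0, 0, 0, 0, -0.8],
  [0, 0, 0, 0, 0, 0, -0.8],
  [0, 0, 0, 0, 0, 0, -0.8],
  [0, 0, 0, 0, 0, 0, -0.8],
])

```text
clock: 18.0
eef_pos: [0.5563, 0.1686, 0.1928]
tcp_rot: [3.141, -0.0, 1.57]
ft_force: [6.7, 3.2, -2.8]
gripper_width: 0.326
```

```bash
python3 l.py pics/l4.png
```

```text
18.0
scene seed_lift 0.78 [437.9 273.4  93.9 101.9]
scene pots_lift 0.78 [262.6 226.5 108.6 108.6]
side seed_lift 0.66 [265.6 159.4  82.3  54.9]
side pots_lift 0.57 [275.8 241.5 125.6  98.3]
```

View pics/l4.png

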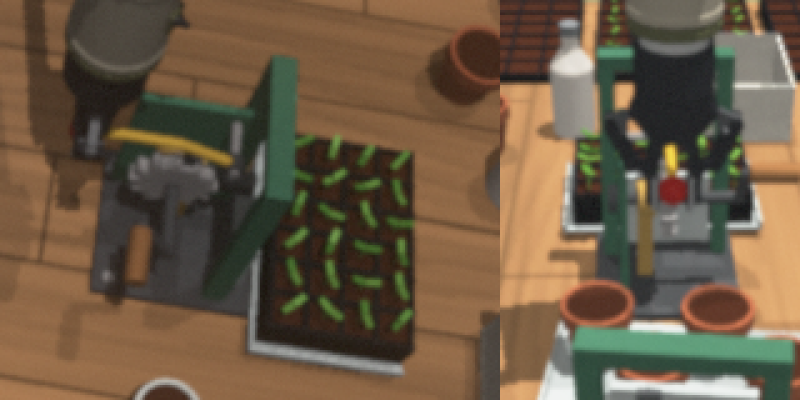

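The tray has dropped: its rim corner went from (275,320) to (250,350) in the composite. I'll hold longer and check that it has stopped.

>>> apply_moves([
  [0, 0, 0, 0, 0, 0, -0.8],
  [0, 0, 0, 0, 0, 0, -0.8],
  [0, 0, 0, 0, 0, 0, -0.8],
  [0, 0, 0, 0, 0, 0, -0.8],
  [0, 0, 0, 0, 0, 0, -0.8],
  [0, 0, 0, 0, 0, 0, -0.8],
  [0, 0, 0, 0, 0, 0, -0.8],
  [0, 0, 0, 0, 0, 0, -0.8],
  [0, 0, 0, 0, 0, 0, -0.8],
  [0, 0, 0, 0, 0, 0, -0.8],
  [0, 0, 0, 0, 0, 0, -0.8],
  [0, 0, 0, 0, 0, 0, -0.8],
  [0, 0, 0, 0, 0, 0, -0.8],
  [0, 0, 0, 0, 0, 0, -0.8],
  [0, 0, 0, 0, 0, 0, -0.8],
  [0, 0, 0, 0, 0, 0, -0.8],
  [0, 0, 0, 0, 0, 0, -0.8],
  [0, 0, 0, 0, 0, 0, -0.8],
  [0, 0, 0, 0, 0, 0, -0.8],
  [0, 0, 0, 0, 0, 0, -0.8],
])

```text
clock: 20.3
eef_pos: [0.5563, 0.1686, 0.1928]
tcp_rot: [3.141, -0.0, 1.57]
ft_force: [7.4, 2.0, -3.4]
gripper_width: 0.33
```

```bash
python3 l.py pics/l5.png
```

```text
20.3
scene seed_lift 0.97 [439.  273.1  93.8 103.1]
scene pots_lift 0.62 [259.9 226.8 110.1 105.5]
side seed_lift 0.97 [266.6 160.5  80.9  61.2]
side pots_lift 0.87 [275.4 241.  120.9  97.4]
```

>>> apply_moves([
  [0, 0, 0, 0, 0, 0, -0.8],
  [0, 0, 0, 0, 0, 0, -0.8],
  [0, 0, 0, 0, 0, 0, -0.8],
  [0, 0, 0, 0, 0, 0, -0.8],
  [0, 0, 0, 0, 0, 0, -0.8],
  [0, 0, 0, 0, 0, 0, -0.8],
  [0, 0, 0, 0, 0, 0, -0.8],
  [0, 0, 0, 0, 0, 0, -0.8],
  [0, 0, 0, 0, 0, 0, -0.8],
  [0, 0, 0, 0, 0, 0, -0.8],
  [0, 0, 0, 0, 0, 0, -0.8],
  [0, 0, 0, 0, 0, 0, -0.8],
  [0, 0, 0, 0, 0, 0, -0.8],
  [0, 0, 0, 0, 0, 0, -0.8],
  [0, 0, 0, 0, 0, 0, -0.8],
  [0, 0, 0, 0, 0, 0, -0.8],
  [0, 0, 0, 0, 0, 0, -0.8],
  [0, 0, 0, 0, 0, 0, -0.8],
  [0, 0, 0, 0, 0, 0, -0.8],
  [0, 0, 0, 0, 0, 0, -0.8],
])

```text
clock: 22.6
eef_pos: [0.5563, 0.1685, 0.1928]
tcp_rot: [3.141, -0.0, 1.57]
ft_force: [7.1, 2.6, -2.2]
gripper_width: 0.329
```

```bash
python3 l.py pics/l6.png; python3 -c "
import cv2
I=[cv2.imread(f'pics/l{i}.png').astype(int) for i in range(1,7)]
for a,b in zip(I,I[1:]):
    d=abs(a-b); print('scene tray',d[90:390,240:460].mean().round(2),'crank',d[150:290,100:250].mean().round(2),'bg',d[300:,0:90].mean().round(2))"
```

```text
22.6
scene seed_lift 0.69 [438.1 271.8  94.3 101. ]
scene pots_lift 0.77 [260.  225.4 107.3 106.9]
side seed_lift 0.67 [265.  160.2  80.7  56.3]
side pots_lift 0.96 [273.5 240.9 124.8  98.7]
scene tray 20.75 crank 6.45 bg 1.16
scene tray 21.98 crank 6.99 bg 3.02
scene tray 1.52 crank 1.55 bg 1.18
scene tray 1.49 crank 1.5 bg 1.14
scene tray 1.5 crank 1.54 bg 1.12
```

The frames have not changed since t=15.7 s, so the platform is at rest. Lowering the knob with the pawl, then opening the fingers and backing off straight up.

>>> apply_moves([
  [0, 0, 0.0425, 0, 0, 0, -0.8],
  [0, 0, 0.0425, 0, 0, 0, -0.8],
  [0, 0, 0.0425, 0, 0, 0, -0.8],
  [0, 0, 0.0425, 0, 0, 0, -0.8],
  [0, 0, 0.0425, 0, 0, 0, -0.8],
  [0, 0, 0.0425, 0, 0, 0, -0.8],
  [0, 0, 0.0425, 0, 0, 0, -0.8],
  [0, 0, 0.0425, 0, 0, 0, -0.8],
  [0, 0, 0, 0, 0, 0, -0.8],
  [0, 0, 0, 0, 0, 0, 0],
  [0, 0, 0, 0, 0, 0, 1],
  [0, 0, 0, 0, 0, 0, 1],
  [0, 0, 0, 0, 0, 0, 1],
  [0, 0, 0, 0, 0, 0, 1],
  [0, 0, 0, 0, 0, 0, 1],
  [0, 0, 0, 0, 0, 0, 1],
  [0, 0, 0, 0, 0, 0, 1],
  [0, 0, 0, 0, 0, 0, 1],
])

```text
clock: 24.7
eef_pos: [0.5559, 0.1684, 0.1525]
tcp_rot: [3.142, 0.0, 1.57]
ft_force: [0.2, 0.4, 0.7]
gripper_width: 0.999
```

>>> apply_moves([
  [0, 0, -0.1, 0, 0, 0, 1],
  [0, 0, -0.1, 0, 0, 0, 1],
  [0, 0, -0.2, 0, 0, 0, 1],
  [0, 0, -0.2, 0, 0, 0, 1],
  [0, 0, -0.25, 0, 0, 0, 1],
  [0, 0, -0.25, 0, 0, 0, 1],
  [0, 0, -0.25, 0, 0, 0, 1],
  [0, 0, -0.25, 0, 0, 0, 1],
  [0, 0, -0.25, 0, 0, 0, 1],
  [-0.35, 0, 0, 0, 0, 0, 1],
  [-0.35, 0, 0, 0, 0, 0, 1],
  [0, 0, 0, 0, 0, 0, 1],
  [0, 0, 0, 0, 0, 0, 1],
  [0, 0, 0, 0, 0, 0, 1],
])

```text
clock: 26.1
eef_pos: [0.5559, 0.0851, 0.3753]
tcp_rot: [3.141, -0.001, 1.57]
ft_force: [-0.5, 0.7, 0.4]
gripper_width: 1.002
```

```bash
python3 l.py pics/l7.png; python3 - <<'E'
from h import *
for n,box in(("scene",(335,215,365,245)),("side",(255,150,282,182))):
    c=vision.read_camera(n);x0,y0,x1,y1=box
    h=cv2.cvtColor(c["img"],cv2.COLOR_BGR2HSV)[y0:y1,x0:x1].astype(int)
    m=((h[...,0]<6)|(h[...,0]>174))&(h[...,1]>190)&(h[...,2]>110)
    ys,xs=np.nonzero(m);print(n,xs.mean()+x0,ys.mean()+y0,m.sum())
c=vision.read_camera("side");o=cv2.imread("pics/side0.png").astype(int)
print("pots diff",abs(c["img"].astype(int)-o)[200:280,210:340].mean())
E
```

```text
26.1
scene seed_lift 0.65 [438.3 272.   91.8 100.6]
scene pots_lift 0.86 [259.  225.8 105.  104.3]
side seed_lift 0.59 [264.7 159.8  79.8  58.7]
side pots_lift 0.8 [276.2 242.2 121.   98.1]
scene 351.7674418604651 229.04651162790697 43
side 268.4 168.54285714285714 35
pots diff 5.798205128205129
```

View pics/l7.png

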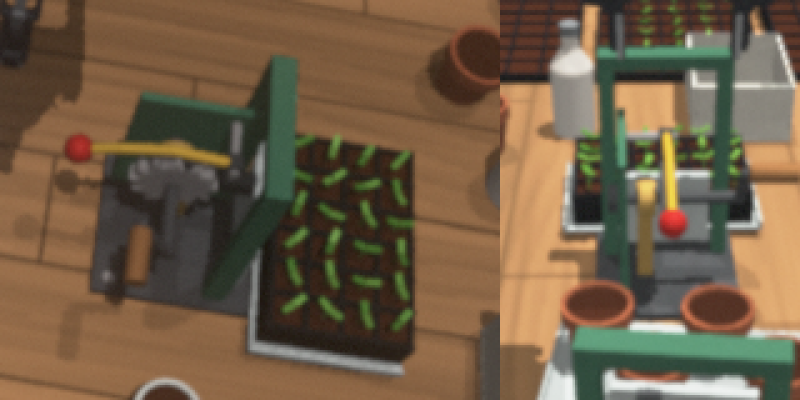

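Knob is back at its starting pixel in both views, and the tray dropped about 28 px in the side view, which is roughly 0.10 m and so fully down. Handing in.

```bash
python3 -c "
from bench import manip
print(manip.job_done())"
```

```text
the job is handed in; nothing more can be done
None
```

I let the seedling hoist down and handed the job in at about 26 s of the 58 s allowed. I pinched its red knob and lifted it about 41 mm. I held it until the platform stopped, lowered the knob, opened the fingers and backed off clear.

**Last checks**
- **Platform down:** it had stopped by 15.7 s and did not move in later pictures, with the pawl still lifted. The tray dropped about 28 px in the side view, roughly 0.10 m. I estimated that by eye and did not measure it precisely.
- **Pawl dropped:** the knob was back within 1 px of its starting position in both fixed views.
- **Pots hoist:** its outline in both views stayed the same within the networks' noise. A raw picture difference there (5.8 grey levels) was above the usual 1 to 1.5. I put that down to the arm's new position or shadows, but did not look into it further.
- **Forces:** wrist force readings stayed below about 9 N at the end of every move, and were near zero after release.

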